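# Tip the front row of mini cheeses into the tub and bolt the tray

### The job

Take the tray by its green handle and tip it slowly, just far enough that the front row of three red cheeses rolls over the low lip into the wooden tub while the three yellow ones stay behind the raised lip. Then lower the tray gently until it is level, without dropping it, and only then push the bolt fully home into its keeper. Do not touch the cheeses with the gripper, and leave the tub and the other things on the counter where they are.

Things in the scene. Friction and masses are not known exactly. Their poses are not given: they have to be found in the camera images.
- hinge (a point): Midpoint of the tray's hinge line, on the fixed wooden stand, 102 mm above the counter; it stays put when the tray tips. Axes: x level from the tray's mouth (tub side) back towards the handle, y level along the hinge line to the bolt's side, z up. The tray's mouth edge is 35 mm in front (-x) of the hinge line. The stand's two cheeks beside the tray are 110 mm high.
- tray (a joint): Tilt of the tray about the hinge line, rad: 0 level (it rests there on a stop by its own weight), grows as the handle rises and the mouth dips; stop at 1.1. Little friction: it falls back if let go. Raising it takes about 5 N or less at the handle.
- tray_floor (a point): White tray, 128 mm long, 217 mm wide, three lanes 63 mm wide; lane walls 22 mm, back wall 40 mm above the floor. This point: floor height (110 mm above the counter when level), mid-width, at the centre of the raised green lip (7 mm high, 18 mm thick) between front and back row, 22 mm behind the hinge line. Axes as hinge when level, tilting with the tray.
- front_lip (a point): Middle of the low green lip, 3 mm high, across the tray's mouth, at floor height; it holds the front row. Moves with the tray. The 60 mm balls roll over this lip when the tray is tilted to about 26 to 29 degrees, and over the raised lip between the rows at about 39 degrees, if tilted slowly.
- tray_handle (a point): Grip point of the handle, a flat upright green plate across the tray's back: 10 mm thick (x), 70 mm wide (y); top 25 mm above this point, its bracket 40 mm below. At the plate's centre, 155 mm behind (+x) and 48 mm above the hinge line (150 mm above the counter when level). Axes tilt with the tray; a firm grip must tilt with it. 57 mm free between plate and tray's back wall.
- bolt (a joint): Travel of the steel barrel bolt, m: 0 withdrawn, 0.040 fully home at its stop; slides towards -y of hinge, towards the tray. Takes about 3 N and stays where left. With the tray level the tip reaches the keeper's mouth at 0.014 and is 20 mm deep in the 24 mm keeper at 0.034. Starts at 0 to 0.010.
- bolt_knob (a point): On the axis of the bolt's upright round steel knob, 16 mm diameter, 18 mm below its flat top, 144 mm above the counter; moves with the bolt. The dark barrel blocks at both sides of the knob (+y and -y) reach 118 mm above the counter. Axes as hinge.
- bolt_tip (a point): Centre of the end of the bolt rod (14 mm diameter), which must enter the keeper; moves with the bolt.
- keeper (a point): Centre of the mouth of the keeper, a square steel loop (opening 16 mm, 24 mm deep along -y) on the back corner of the tray, in line with the bolt when the tray is level; moves with the tray.
- red0_center (a point): Centre of a red wax-coated mini cheese, a 60 mm ball of about 110 g, in the front row (next to the mouth), the lane away from the bolt (-y).
- yellow0_center (a point): Centre of a yellow wax-coated mini cheese, a 60 mm ball of about 110 g, in the back row (behind the raised lip), the lane away from the bolt (-y).
- red1_center (a point): Centre of a red wax-coated mini cheese, a 60 mm ball of about 110 g, in the front row (next to the mouth), the middle lane.
- yellow1_center (a point): Centre of a yellow wax-coated mini cheese, a 60 mm ball of about 110 g, in the back row (behind the raised lip), the middle lane.
- red2_center (a point): Centre of a red wax-coated mini cheese, a 60 mm ball of about 110 g, in the front row (next to the mouth), the lane nearest the bolt (+y).
- yellow2_center (a point): Centre of a yellow wax-coated mini cheese, a 60 mm ball of about 110 g, in the back row (behind the raised lip), the lane nearest the bolt (+y).
- tub_in (a point): Centre of the inner floor (5 mm above the counter) of the loose wooden tub standing under the tray's mouth: 130 mm (x) x 235 mm (y) x 70 mm high, walls 5 mm, 0.7 kg. Already in place.
- tub: The wooden tub itself; origin at the centre of its underside.
- wheel: Bystander: orange cheese wheel, 150 mm diameter, 60 mm high, origin under its centre.
- mustard: Bystander: amber mustard jar, 70 mm diameter, 100 mm high, origin under its centre.
- plane: Bystander: cheese slicer lying flat, 240 mm long along its x, 70 mm wide blade, 22 mm high; origin under its middle.
There are look-alikes about, which are no part of the job. What is shaped like the part that bears red2_center but white is not meant. Leave any turquoise look-alike of the part that bears red0_center alone.

How it is judged:
On the way, in this order (a step that is already met when the one before it is completed fails the run):
1. the tray is tipped towards the tub (value of joint tray above 0.3 rad).
2. the three red cheeses are in the tub (x of red0_center in the frame of tub_in between -0.065 and 0.065 m and y of red0_center in the frame of tub_in between -0.118 and 0.118 m and z of red0_center in the frame of tub_in between 0 and 0.08 m and x of red1_center in the frame of tub_in between -0.065 and 0.065 m and y of red1_center in the frame of tub_in between -0.118 and 0.118 m and z of red1_center in the frame of tub_in between 0 and 0.08 m and x of red2_center in the frame of tub_in between -0.065 and 0.065 m and y of red2_center in the frame of tub_in between -0.118 and 0.118 m and z of red2_center in the frame of tub_in between 0 and 0.08 m), for 0.1 s.
3. the tray is lowered level again (value of joint tray below 0.035 rad), for 0.2 s.
4. the bolt is pushed home in the keeper (value of joint bolt above 0.034 m), for 0.2 s.
At the end, for the whole second after the job is handed in: The three red cheeses lie in the tub, the three yellow ones are still in the tray behind the raised lip, all at rest; the tray is level (within 0.035 rad) and the bolt is home (pushed at least 34 of its 40 mm, so its tip is at least 20 mm deep in the keeper) (all of step 2 and x of yellow0_center in the frame of tray_floor between 0.009 and 0.065 m and y of yellow0_center in the frame of tray_floor between -0.105 and 0.105 m and z of yellow0_center in the frame of tray_floor between 0.015 and 0.045 m and x of yellow1_center in the frame of tray_floor between 0.009 and 0.065 m and y of yellow1_center in the frame of tray_floor between -0.105 and 0.105 m and z of yellow1_center in the frame of tray_floor between 0.015 and 0.045 m and x of yellow2_center in the frame of tray_floor between 0.009 and 0.065 m and y of yellow2_center in the frame of tray_floor between -0.105 and 0.105 m and z of yellow2_center in the frame of tray_floor between 0.015 and 0.045 m and value of joint tray below 0.035 rad and value of joint bolt above 0.034 m and linear speed of each of red0, red1, red2, yellow0, yellow1, yellow2 below 0.05 m/s); the robot touches nothing.
It fails at once if the tray is let fall (faster than 2 rad/s) (velocity of joint tray below -2 rad/s).
It fails at once if the bolt is pushed towards the keeper while the tray is tipped (value of joint tray above 0.1 rad and value of joint bolt above 0.02 m).
It fails at once if a cheese is touched by the fingers (contact force between the fingers and red0 above 1 N or contact force between the fingers and red1 above 1 N or contact force between the fingers and red2 above 1 N or contact force between the fingers and yellow0 above 1 N or contact force between the fingers and yellow1 above 1 N or contact force between the fingers and yellow2 above 1 N).
It fails at once if the tub, cheese wheel, mustard jar or slicer is moved more than 40 mm (distance of any of wheel, mustard, plane, tub from where it was at the start of the episode above 0.04 m).
It also fails if it takes over 48 s, if anything falls off the work surface, if the arm or the gripper's body presses on something with over 40 N, if the wrist force passes 120 N, or if a joint passes its speed limit or range.

### The arm

A 7-joint arm with a two-finger parallel gripper is mounted at the origin on the work surface. World frame = base frame: x ahead of the robot, y to its left, z up, the work surface at z = 0. Lengths are in m, angles in rad, forces in N, time in s.
With the tool pointing down it reaches from about 0.4 to 0.9 m from the base axis. Payload 5.5 kg.
Tool frame: the origin (TCP) lies midway between the tips of the shut fingers; the grasp point (between the pads) lies 19 mm behind it (manip.grip_depth is the distance from the TCP to the grasp point, in m); z points along the fingers, x is the direction in which the jaws open and shut, and the axes are right-handed (so a half turn about z gives the same grasp; the last joint's range is limited). The gripper opens to 92 mm and grips with 3 to 60 N. Pads are 19 mm wide; open, the fingers measure 130 mm over their backs; the gripper's body (75 mm by 190 mm) begins 47 mm behind the grasp point.
Start: joints at [-1.068, 0.501, -0.427, 1.55, 0.221, 1.138, -0.21], TCP at [0.154, 0.631, 0.227] pointing down, gripper open.
Joint ranges: [-2.88, 2.88], [-0.31, 2.03], [-1.54, 1.56], [0.2, 2.42], [-1.41, 4.55], [0.19, 2.02], [-2.57, 2.57]. Speed limits (rad/s): [2.57, 2.57, 3.14, 3.14, 3.14, 3.14, 3.14].

### API

Orientations are given as a unit quaternion [x, y, z, w].
In Python, from bench import manip, effector, viewer gives the robot as it stands. Calls block until the motion is done:
- manip.move_pose(position, orientation): joint-space move of the TCP to a pose.
- manip.servo_line(position, ori=None, vel=0.15): straight line of the TCP; ori=None keeps the orientation; vel is the mean speed in m/s.
- manip.movej(angles): joint-space move.
- effector.open_jaws() and effector.close(f_grip=None): open the fingers fully, or close them until they stop; f_grip is the grip in N (None keeps the last).
- manip.sleep(seconds).
- manip.solve_ik(position, orientation): joint angles nearest the present ones, or None.
- viewer.get_image(name): name is "side" or "top" or "wrist"; returns the picture (420x560x3 uint8, red, green, blue); there is no depth.
- viewer.get_calibration(name): a dict with "vfov" (degrees; the focal length in pixels is half the picture's height over the tangent of half this angle, whatever the lens; pixels are square), "cx", "cy" (the principal point, pixels), "eye" and "attitude" of the camera in the world. Camera axes: x right, y down, z forward; pixel columns grow to the right and rows downward; lengths in m; the calibration is good to about 2 mm. A picture is of the moment at which its call begins: read the wrist's pose just before it. get_calibration takes no time and is no camera call; for the wrist camera it gives the pose at the moment of the call.
A pose or a line that the arm cannot do raises manip.PlanningError and nothing moves.
- manip.hand_in(): hands the job in, once; it reports no verdict.
Readings, each from a call of its own:
- manip.current_clock(): time.
- manip.current_q(): joint angles.
- manip.current_joint_velocities(): joint speeds.
- manip.current_tau(): joint torques, N m.
- manip.current_tool_pos(): TCP position.
- manip.current_tcp_rot(): TCP orientation.
- manip.current_force(): force on the tool from outside, world axes, zero at the start.
- manip.current_wrist_torque(): the same for the moment, N m.
- manip.current_finger_gap(): finger opening in m.
Only numpy, scipy, OpenCV 4.12 (cv2) and the standard library are available. Lean on these libraries where they do the work, as an engineer would, in place of code of your own. Each camera call takes 0.05 s, during which the arm holds its last target.

## Working session

There is one attempt and no reset: what is moved stays moved. The work goes in short steps, each a Python script; the robot and the scene stay as the last script left them, time stands still between calls to the robot, and variables do not carry over. Pictures are saved under pics/ and viewed, and the job is handed in when it is done.

```bash
ls; mkdir -p pics
python3 - <<'E'
from bench import manip, effector, viewer
import cv2
for n in ["side","top","wrist"]:
    c=viewer.get_calibration(n); print(n,c)
    im=viewer.get_image(n); cv2.imwrite(f"pics/{n}0.png",im[:,:,::-1])
print(manip.current_tool_pos(),manip.current_tcp_rot(),manip.current_clock(),manip.grip_depth)
E
```

```text
pics
side {'vfov': 46.2613328743862, 'cx': 275.2165411593806, 'cy': 206.38306118268528, 'eye': array([0.26749701, 1.38676837, 1.02689424]), 'attitude': array([-0.09539589,  0.87039502, -0.47971412,  0.05644903])}
top {'vfov': 50.31760738408756, 'cx': 278.1602185390236, 'cy': 206.8460327101483, 'eye': array([ 0.49707946, -0.00527233,  1.43428303]), 'attitude': array([ 0.71499131, -0.69777184,  0.03239159, -0.02920073])}
wrist {'vfov': 71.96819132539714, 'cx': 284.6014211240306, 'cy': 202.55679947621917, 'eye': array([0.07333747, 0.65041899, 0.38381464]), 'attitude': array([0.77724663, 0.60983963, 0.09502172, 0.12228722])}
[0.15429716 0.63087231 0.22592914] [ 7.86593653e-01  6.17470555e-01 -5.87276932e-04  4.40455608e-04] 0.15 0.0188
```

View pics/side0.png

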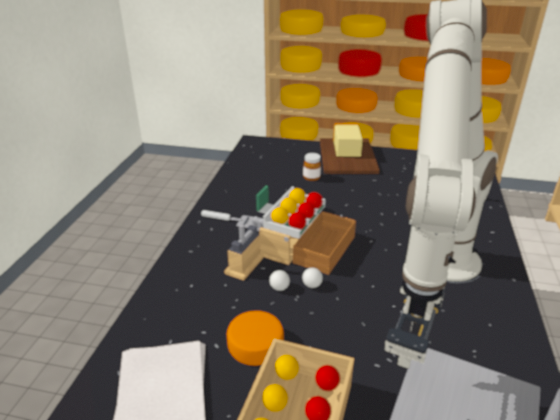

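View pics/top0.png

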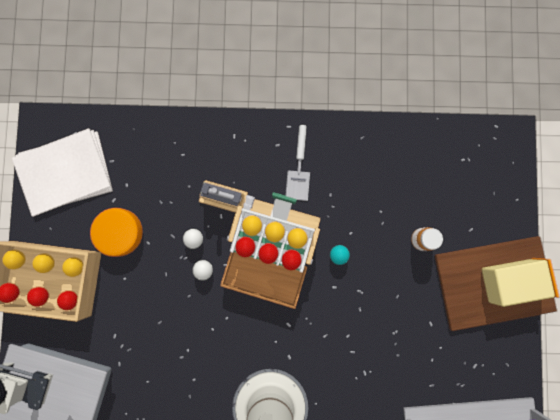

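View pics/wrist0.png

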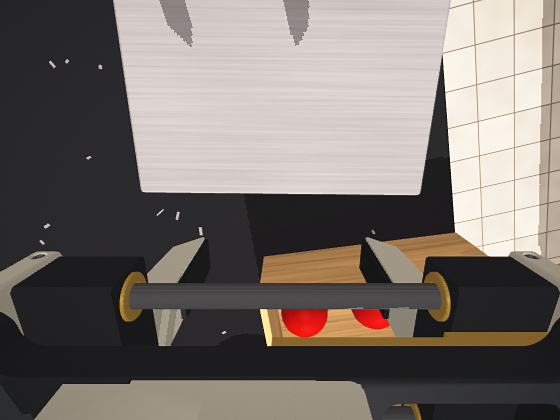

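Run:
```python
import cv2
a=cv2.imread("pics/top0.png")[160:315,185:355]; cv2.imwrite("pics/top0c.png",cv2.resize(a,None,fx=4.5,fy=3.87*4.5/3.87*0.86,interpolation=3) if 0 else cv2.resize(a,None,fx=3.8,fy=3.8,interpolation=3))
a=cv2.imread("pics/side0.png")[180:290,195:365]; cv2.imwrite("pics/side0c.png",cv2.resize(a,None,fx=4.5,fy=4.5,interpolation=3))
```

```text
(no output)
```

View pics/top0c.png

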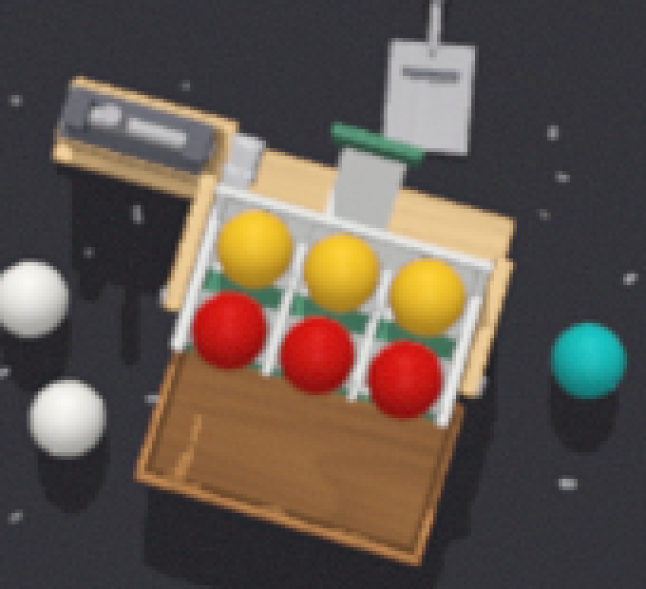

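View pics/side0c.png

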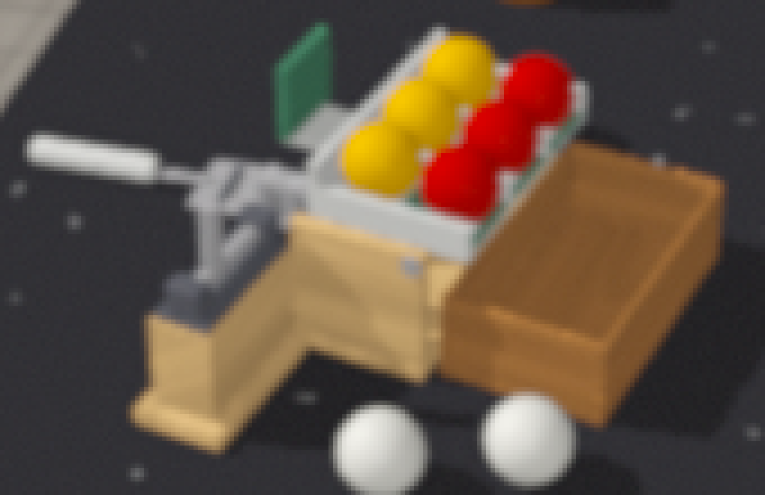

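```bash
cat > h.py <<'E'
import numpy as np
from scipy.spatial.transform import Rotation as R
from scipy.optimize import least_squares
def proj(c,P):
    P=np.atleast_2d(P); f=210/np.tan(np.radians(c['vfov'])/2)
    p=(P-c['eye'])@R.from_quat(c['attitude']).as_matrix()
    return np.c_[c['cx']+f*p[:,0]/p[:,2],c['cy']+f*p[:,1]/p[:,2]]
def atz(c,uv,z):
    f=210/np.tan(np.radians(c['vfov'])/2)
    d=R.from_quat(c['attitude']).as_matrix()@np.array([(uv[0]-c['cx'])/f,(uv[1]-c['cy'])/f,1])
    return c['eye']+d*(z-c['eye'][2])/d[2]
def h2w(p,P):
    x,y,a=p; P=np.atleast_2d(P)
    return np.c_[x+P[:,0]*np.cos(a)-P[:,1]*np.sin(a), y+P[:,0]*np.sin(a)+P[:,1]*np.cos(a), P[:,2]+.102]
E
python3 - <<'E'
from h import *
from bench import viewer
T=viewer.get_calibration('top');S=viewer.get_calibration('side')
t=lambda u,v:(185+u/3.8,160+v/3.8)
s=lambda u,v:(195+u/4.5,180+v/4.5)
obs=[(T,(.155,.035,.073),t(335,131)),(T,(.155,-.035,.073),t(421,156)),
(T,(.093,.1085,.048),t(220,187)),(T,(.093,-.1085,.048),t(492,266)),
(T,(-.035,.1085,.030),t(178,348)),(T,(-.035,-.1085,.030),t(444,425)),
(S,(.155,.035,.073),s(277,68)),(S,(.155,-.035,.073),s(328,25)),(S,(-.035,.1085,.03),s(476,228)),(S,(-.035,-.1085,.030),s(588,85))]
def res(p): return np.concatenate([proj(c,h2w(p,P))[0]-uv for c,P,uv in obs])
r=least_squares(res,[.4,0,0],loss='soft_l1'); print(r.x,np.degrees(r.x[2])); print(res(r.x).reshape(-1,2).round(1))
print('handle',h2w(r.x,(.155,0,.048)))
k=atz(T,t(105,113),.162);print('knob top',k)
a=r.x[2];d=k[:2]-r.x[:2];print('knob in hinge',d@[np.cos(a),np.sin(a)],d@[-np.sin(a),np.cos(a)])
print('slicer',atz(T,(298,190),.02),'mustard',atz(T,(430,240),.1))
E
```

```text
[ 0.48392271  0.0120001  -0.25050318] -14.35277491731946
[[-0.7 -0.3]
 [ 0.4 -0.2]
 [-0.8 -0.3]
 [ 0.2 -0.7]
 [-1.6  0.2]
 [ 0.6  0.4]
 [ 1.9 -0.8]
 [ 0.3 -0.4]
 [-0.5 -0.3]
 [ 0.5 -0.4]]
handle [[ 0.63408482 -0.02642308  0.15      ]]
knob top [0.65282819 0.17911055 0.162     ]
knob in hinge 0.12220831495829676 0.20376479769004813
slicer [ 0.67611696 -0.07206819  0.02      ] mustard [ 0.52563324 -0.46494245  0.1       ]
```

Candidates seen in the top picture:
- **Balls to tip:** tray reds at (245,247), (269,254), (291,260).
- **Ball decoys:** second crate's balls at (8–75, 260–300), white balls at (193,239) and (203,270), turquoise at (340,255).
- **Handle:** the only green plate is at (284,198), on the tray with the hinge, bolt and tub. I'll use that one.

Next I check inverse kinematics, hover over the handle and take a wrist view.

```bash
cat >> h.py <<'E'
P0=np.array([ 0.48392271,0.0120001,-0.25050318])
def Rt(p,th,flip):
    a=p[2]; hx=np.array([np.cos(a),np.sin(a),0]);hy=np.array([-np.sin(a),np.cos(a),0])
    s=-1 if flip else 1
    M=np.c_[s*hx,-s*hy,[0,0,-1]]
    return R.from_rotvec(-hy*th)*R.from_matrix(M)
def tilt(p,P,th):
    x,y,z=P; return h2w(p,(x*np.cos(th)-z*np.sin(th),y,z*np.cos(th)+x*np.sin(th)))[0]
E
python3 - <<'E'
from h import *
from bench import manip,viewer
import cv2
for flip in (0,1):
    for th in (0,.3,.55):
        q=manip.solve_ik(tilt(P0,(.155,0,.045),th),Rt(P0,th,flip).as_quat()); print(flip,th,None if q is None else np.round(q,2))
    q=manip.solve_ik(h2w(P0,(.122,.23,.03))[0],Rt(P0,0,flip).as_quat());print(None if q is None else np.round(q,2))
E
```

```text
0 0 [-0.16  0.53  0.22  1.68 -0.14  0.95 -0.14]
0 0.3 [-0.23  0.29  0.2   1.97  0.05  0.61 -0.34]
0 0.55 [-0.21  0.11  0.06  2.2   0.57  0.37 -0.88]
[-0.34  0.63  0.01  1.53 -0.    0.99 -0.59]
1 0 [ 0.8   0.95 -1.31  1.64  0.95  1.31  2.21]
1 0.3 [ 0.91  0.65 -1.3   1.93  0.99  0.96  2.07]
1 0.55 [-0.06  0.12 -0.09  2.19  0.61  0.38  2.22]
[ 0.01  0.69 -0.52  1.51  0.38  1.04  2.28]
```

Run:
```python
from h import *
from bench import manip,viewer
import cv2,json
manip.move_pose(h2w(P0,(.15,.06,.20))[0],Rt(P0,0,0).as_quat())
c=viewer.get_calibration('wrist'); im=viewer.get_image('wrist')
json.dump({k:np.array(v).tolist() for k,v in c.items()},open('w1.json','w'))
cv2.imwrite('pics/w1.png',im[:,:,::-1]);print(c,manip.current_tool_pos(),manip.current_clock())
```

```text
{'vfov': 71.96819132539714, 'cx': 284.6014211240306, 'cy': 202.55679947621917, 'eye': array([0.66433459, 0.11487264, 0.45983267]), 'attitude': array([ 0.98038323, -0.12252498, -0.01934601,  0.15317339])} [0.64395569 0.03442455 0.30179721] 2.9417
```

View pics/w1.png

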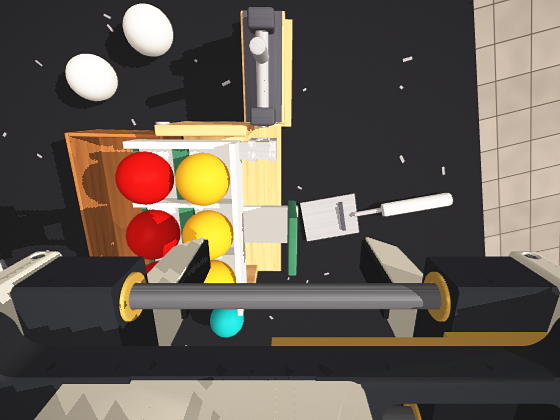

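Run:
```python
import cv2,json
from h import *
im=cv2.imread('pics/w1.png')
c={k:np.array(v) for k,v in json.load(open('w1.json')).items()}
for P in [(.155,.035,.073),(.155,-.035,.073),(.093,.1085,.048),(-.035,.1085,.030),(.122,.2038,.06)]:
    uv=proj(c,h2w(P0,P))[0]; print(uv); cv2.drawMarker(im,tuple(int(round(x)) for x in uv),(255,0,255),0,5,1)
cv2.imwrite('pics/w1c.png',cv2.resize(im[0:290,100:320],None,fx=2.05,fy=2.05,interpolation=3))
cv2.imwrite('pics/w1d.png',cv2.resize(cv2.imread('pics/w1.png')[0:290,220:310],None,fx=2,fy=2) if 0 else cv2.resize(im[0:145,200:320],None,fx=4,fy=4,interpolation=3))
```

```text
[289.95535297 218.96571159]
[289.49424729 277.03368187]
[231.46642437 145.42229253]
[119.72238075 143.32677822]
[255.13027174  41.89275402]
```

View pics/w1c.png

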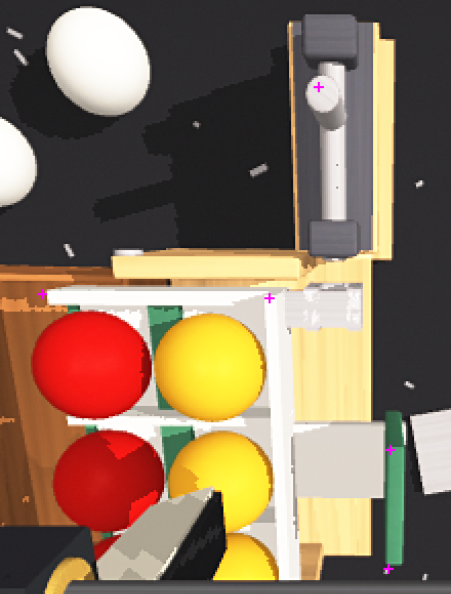

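View pics/w1d.png

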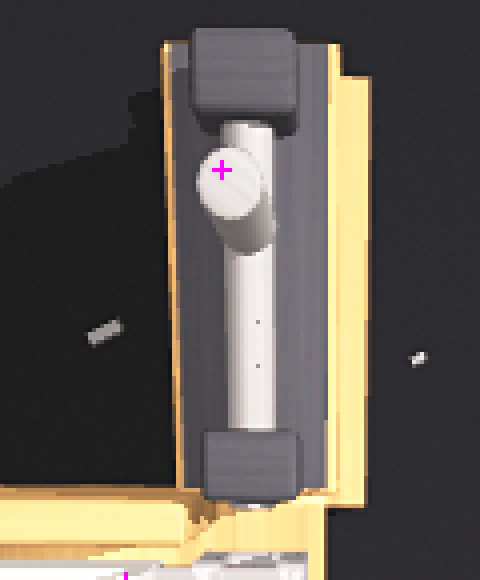

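The wrist view shows the plate top at about (293,219–277) and the knob top at (258,46). Both sit about 3 px (3 mm) further in +x than predicted, so I shift the model 2 mm in x and grip the handle.

```bash
cat >> h.py <<'E'
P0[:2]+=0.002*np.array([np.cos(P0[2]),np.sin(P0[2])])
E
python3 - <<'E'
from h import *
from bench import manip,viewer,effector
import cv2
q=Rt(P0,0,0).as_quat()
manip.servo_line(h2w(P0,(.155,0,.12))[0],q,.1)
print(manip.current_force())
manip.servo_line(h2w(P0,(.155,0,.053))[0],q,.05)
print(manip.current_force(),manip.current_tool_pos(),h2w(P0,(.155,0,.053)))
cv2.imwrite('pics/w2.png',viewer.get_image('wrist')[:,:,::-1])
s=viewer.get_image('side')[150:300,180:400]
cv2.imwrite('pics/s2.png',cv2.resize(s,None,fx=3.5,fy=3.5,interpolation=3)[:,:,::-1]);print(manip.current_clock())
E
```

```text
[-0.39111556  0.55232834  0.16319124]
[ 0.05554832 -0.51034536  0.01236567] [ 0.63630912 -0.02696626  0.1553959 ] [[ 0.6360224  -0.02691886  0.155     ]]
5.6833
```

View pics/w2.png

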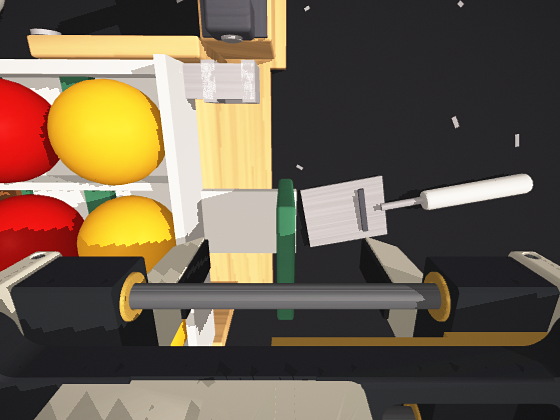

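View pics/s2.png

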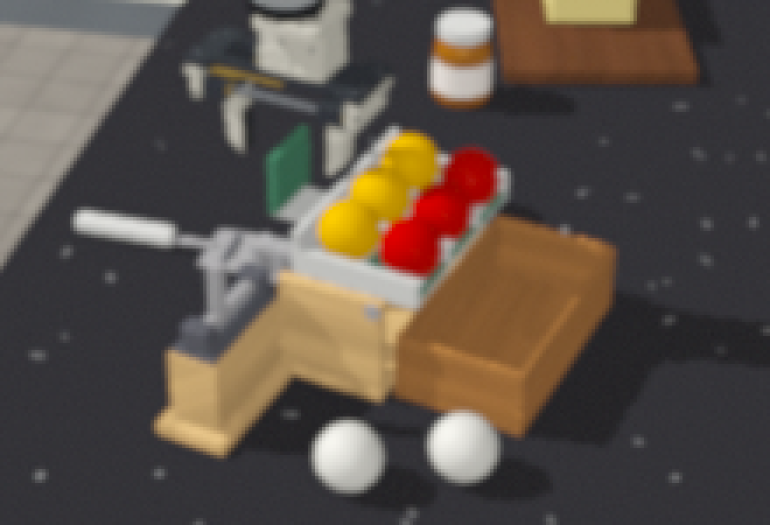

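The plate at (287, 230–320) lies midway between the fingertips and both fingers are clear of the back wall, so I close and tip.

Run:
```python
from h import *
from bench import manip,viewer,effector
import cv2
effector.close(f_grip=35)
print('gap',manip.current_finger_gap(),manip.current_force(),manip.current_tool_pos())
F=[]
for th in np.arange(.05,.451,.05):
    manip.servo_line(tilt(P0,(.155,0,.053),th),Rt(P0,th,0).as_quat(),.035)
    F.append(manip.current_force().round(1).tolist())
print(F,manip.current_finger_gap(),manip.current_tool_pos()-tilt(P0,(.155,0,.053),th))
s=viewer.get_image('side')[150:300,180:400]
cv2.imwrite('pics/s3.png',cv2.resize(s,None,fx=3.5,fy=3.5,interpolation=3)[:,:,::-1]);print(manip.current_clock())
```

```text
gap 0.009755509886519515 [ 3.04286916 -0.54761243 -1.82846555] [ 0.63670003 -0.02710074  0.15513291]
[[3.7, -0.1, -1.1], [3.2, -0.6, -0.2], [4.7, -0.9, 0.4], [4.9, -0.6, 0.8], [5.4, -1.9, 1.0], [4.7, -1.3, 1.6], [5.5, -0.9, 2.1], [4.3, -0.4, 2.5], [5.7, 0.4, 1.8]] 0.009733900775536715 [0.00030616 0.00010834 0.00041942]
10.425
```

View pics/s3.png

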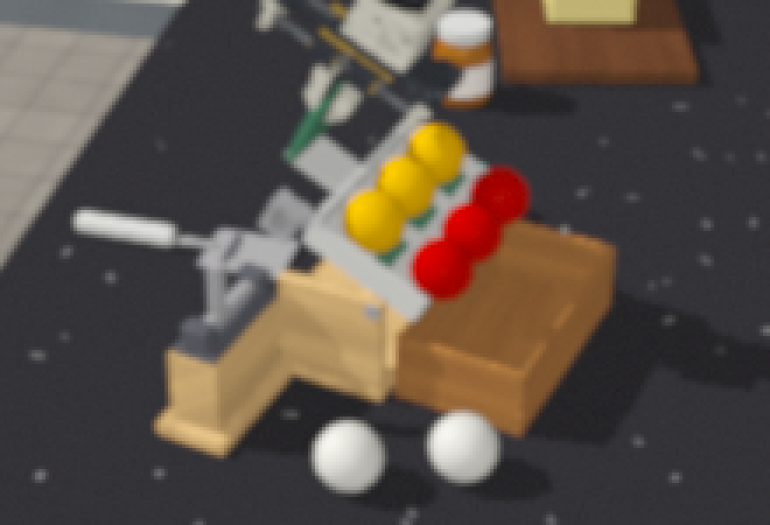

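The tray is tilted about 0.45 rad. The reds rest at the front lip and the yellows behind the raised lip. I continue slowly.

Run:
```python
from h import *
from bench import manip,viewer,effector
import cv2
for th in (.48,.505,.53):
    manip.servo_line(tilt(P0,(.155,0,.053),th),Rt(P0,th,0).as_quat(),.015)
manip.sleep(.4)
print(manip.current_finger_gap(),manip.current_force(),manip.current_q())
s=viewer.get_image('side')[150:300,180:400]
cv2.imwrite('pics/s4.png',cv2.resize(s,None,fx=3.5,fy=3.5,interpolation=3)[:,:,::-1]);print(manip.current_clock())
```

```text
0.009711034082428932 [5.43294363 1.17995316 2.73527802] [-0.46949477  0.11205776  0.352395    2.18313537  0.40775444  0.38643567
 -0.72149543]
12.2
```

View pics/s4.png

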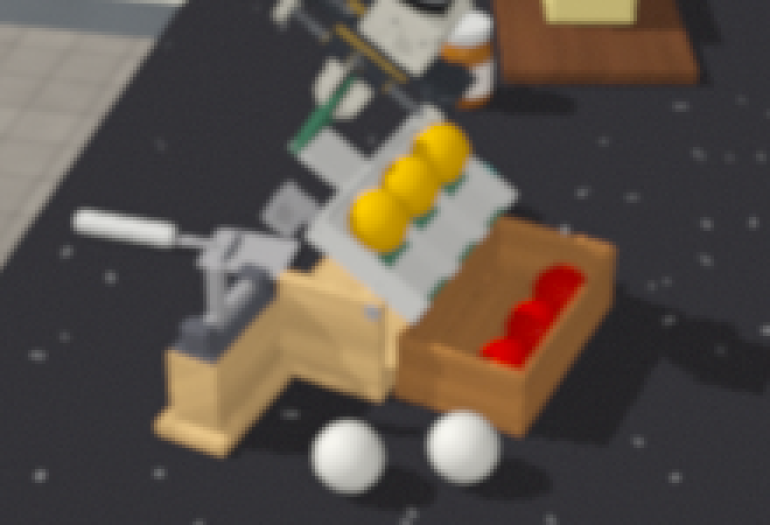

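All three reds lie in the tub, at crop positions (505,350), (530,320) and (560,285). The yellows stayed put. I lower the tray now.

Run:
```python
from h import *
from bench import manip,viewer,effector
import cv2
F=[]
for th in (.48,.43,.38,.33,.28,.23,.18,.13,.08,.04,.015,0):
    manip.servo_line(tilt(P0,(.155,0,.053),th),Rt(P0,th,0).as_quat(),.04 if th>.05 else .02)
    F.append(manip.current_force().round(1).tolist())
print(F[-4:]); manip.sleep(.3)
print(manip.current_finger_gap(),manip.current_force(),manip.current_tool_pos()-tilt(P0,(.155,0,.053),0))
s=viewer.get_image('side')[150:300,180:400]
cv2.imwrite('pics/s5.png',cv2.resize(s,None,fx=3.5,fy=3.5,interpolation=3)[:,:,::-1]);print(manip.current_clock())
```

```text
[[6.7, -1.8, 0.6], [6.5, -0.8, 0.8], [7.0, -1.7, 0.7], [5.8, -0.9, 1.9]]
0.009673819423914091 [ 6.66438632 -0.77494318  1.48164064] [ 6.82997715e-04 -1.77398968e-04 -1.11550704e-05]
16.8833
```

View pics/s5.png

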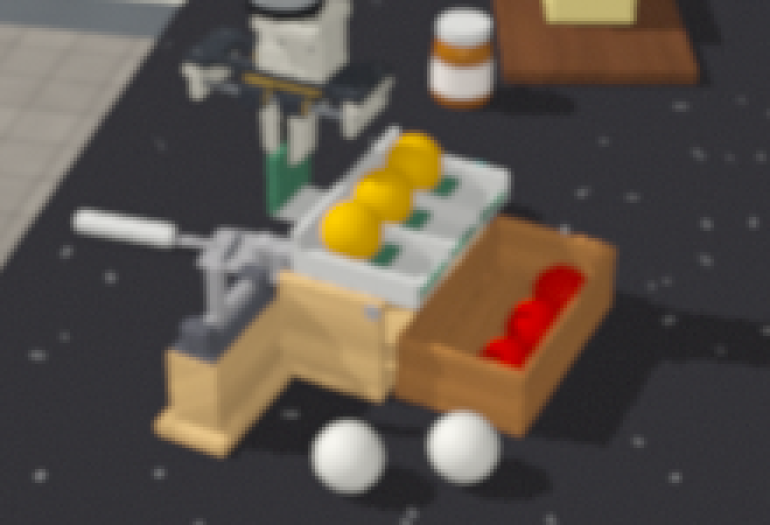

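Run:
```python
from h import *
from bench import manip,viewer,effector
import cv2,json
c={k:np.array(v) for k,v in json.load(open('w1.json')).items()}
def toh(w):
    a=P0[2];d=w[:2]-P0[:2];return d@[np.cos(a),np.sin(a)],d@[-np.sin(a),np.cos(a)]
print('knob w1',toh(atz(c,(257.75,45.75),.162)))
q=Rt(P0,0,0).as_quat()
manip.servo_line(tilt(P0,(.155,0,.053),-.004),Rt(P0,-.004,0).as_quat(),.01)
effector.open_jaws()
manip.servo_line(h2w(P0,(.155,0,.13))[0],q,.1)
effector.close(f_grip=20)
manip.move_pose(h2w(P0,(.121,.25,.13))[0],q)
c=viewer.get_calibration('wrist'); im=viewer.get_image('wrist')
cv2.imwrite('pics/w6.png',im[:,:,::-1])
print(proj(c,h2w(P0,(.121,.202,.06))),manip.current_tool_pos())
s=viewer.get_image('side')[150:300,180:400]
cv2.imwrite('pics/s6.png',cv2.resize(s,None,fx=3.5,fy=3.5,interpolation=3)[:,:,::-1]);print(manip.current_clock())
```

```text
knob w1 (np.float64(0.12232096414843974), np.float64(0.20063587129402716))
[[283.24771592 261.35720618]] [0.66590876 0.21988884 0.23213198]
21.9333
```

View pics/w6.png

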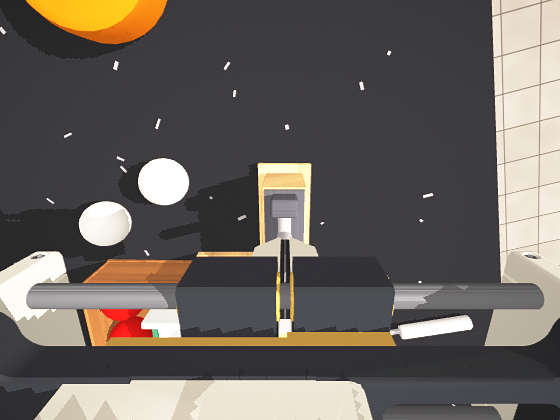

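View pics/s6.png

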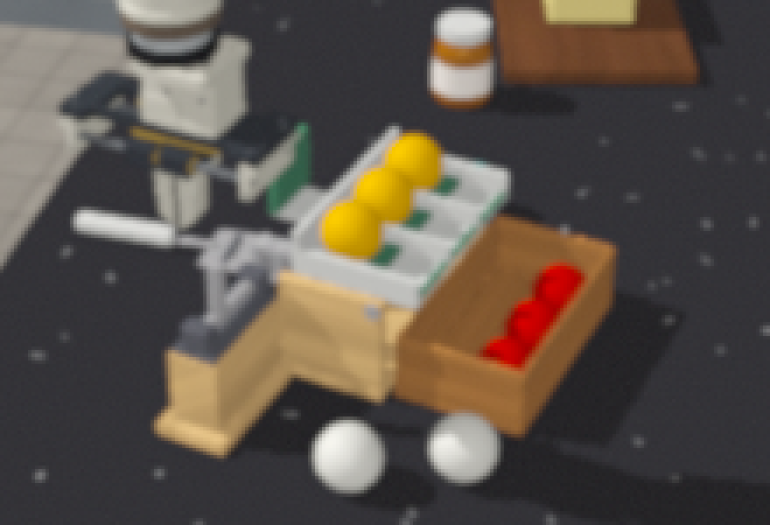

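Run:
```python
from h import *
from bench import manip,viewer,effector
import cv2
q=Rt(P0,0,0).as_quat(); a=P0[2]; hy=np.array([-np.sin(a),np.cos(a),0])
manip.servo_line(h2w(P0,(.1215,.243,.13))[0],q,.1)
manip.servo_line(h2w(P0,(.1215,.243,.027))[0],q,.08)
f0=manip.current_force();print('f0',f0.round(1))
y=.243;L=[]
while y>.165:
    y-=.004 if y>.198 else .0015
    manip.servo_line(h2w(P0,(.1215,y,.027))[0],q,.03)
    f=(manip.current_force()-f0)@hy
    ya=(manip.current_tool_pos()[:2]-P0[:2])@hy[:2]
    L.append((round(y,4),round(ya,4),round(f,1)))
    if abs(f)>18: break
print(L)
c=viewer.get_calibration('wrist')
cv2.imwrite('pics/w7.png',viewer.get_image('wrist')[:,:,::-1])
s=viewer.get_image('side')[150:300,180:400]
cv2.imwrite('pics/s7.png',cv2.resize(s,None,fx=3.5,fy=3.5,interpolation=3)[:,:,::-1]);print(manip.current_clock())
```

```text
f0 [0.3 0.3 0.2]
[(0.239, np.float64(0.2385), np.float64(-0.6)), (0.235, np.float64(0.2346), np.float64(-0.4)), (0.231, np.float64(0.2306), np.float64(-0.7)), (0.227, np.float64(0.2266), np.float64(0.1)), (0.223, np.float64(0.2226), np.float64(0.2)), (0.219, np.float64(0.2189), np.float64(1.1)), (0.215, np.float64(0.2151), np.float64(1.4)), (0.211, np.float64(0.2106), np.float64(1.2)), (0.207, np.float64(0.2064), np.float64(0.2)), (0.203, np.float64(0.2024), np.float64(0.6)), (0.199, np.float64(0.1984), np.float64(1.3)), (0.195, np.float64(0.1945), np.float64(1.2)), (0.1935, np.float64(0.1934), np.float64(0.8)), (0.192, np.float64(0.1919), np.float64(1.7)), (0.1905, np.float64(0.1903), np.float64(1.8)), (0.189, np.float64(0.1887), np.float64(2.3)), (0.1875, np.float64(0.1873), np.float64(1.5)), (0.186, np.float64(0.1858), np.float64(0.9)), (0.1845, np.float64(0.1843), np.float64(0.3)), (0.183, np.float64(0.1827), np.float64(1.0)), (0.1815, np.float64(0.1813), np.float64(1.4)), (0.18, np.float64(0.1802), np.float64(1.3)), (0.1785, np.float64(0.1801), np.float64(5.1)), (0.177, np.float64(0.1801), np.float64(8.8)), (0.1755, np.float64(0.18), np.float64(10.9)), (0.174, np.float64(0.18), np.float64(13.2)), (0.1725, np.float64(0.1799), np.float64(14.8)), (0.171, np.float64(0.1798), np.float64(17.8)), (0.1695, np.float64(0.1798), np.float64(20.3))]
31.3667
```

View pics/s7.png

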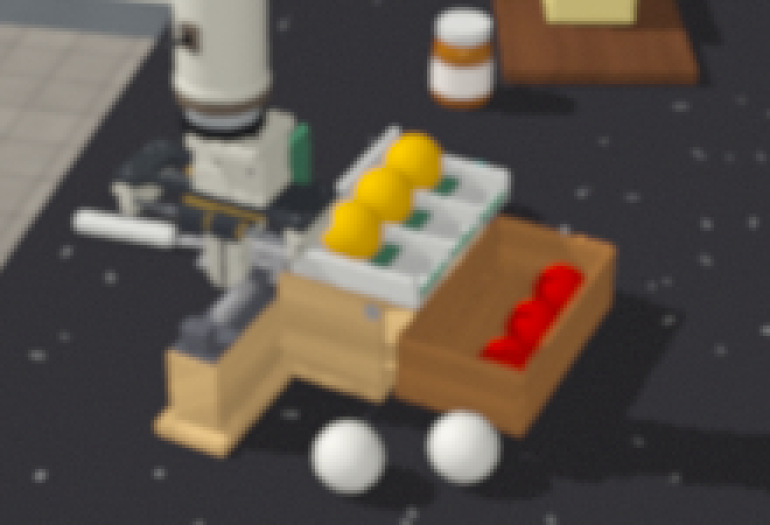

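The bolt stopped hard after about 38 mm of knob travel, which matches its end stop. I retract and check.

Run:
```python
from h import *
from bench import manip,viewer,effector
import cv2
q=Rt(P0,0,0).as_quat()
manip.servo_line(h2w(P0,(.1215,.20,.027))[0],q,.06)
manip.servo_line(h2w(P0,(.1215,.21,.16))[0],q,.12)
manip.move_pose(h2w(P0,(.13,.06,.22))[0],q)
c=viewer.get_calibration('wrist');im=viewer.get_image('wrist')
print(proj(c,h2w(P0,(.1215,.202,.06))),proj(c,h2w(P0,(.1215,.162,.06))))
cv2.imwrite('pics/w8.png',im[:,:,::-1])
t=viewer.get_image('top')[160:315,185:355]
cv2.imwrite('pics/t8.png',cv2.resize(t,None,fx=3.8,fy=3.8,interpolation=3)[:,:,::-1])
s=viewer.get_image('side')[150:300,180:400]
cv2.imwrite('pics/s8.png',cv2.resize(s,None,fx=3.5,fy=3.5,interpolation=3)[:,:,::-1]);print(manip.current_clock(),manip.current_force())
```

```text
[[276.08323329  46.7336387 ]] [[276.48470412  90.24503412]]
34.125 [-0.0812455   0.71750419 -0.60724331]
```

View pics/w8.png

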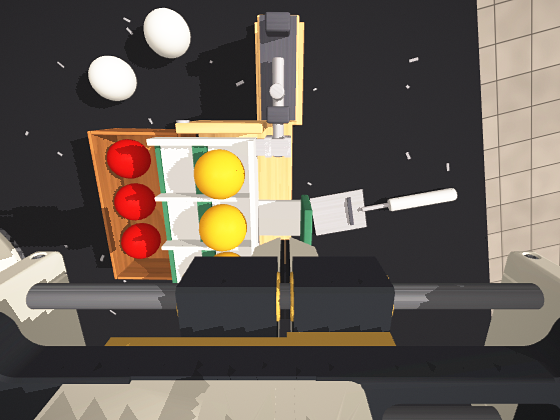

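View pics/s8.png

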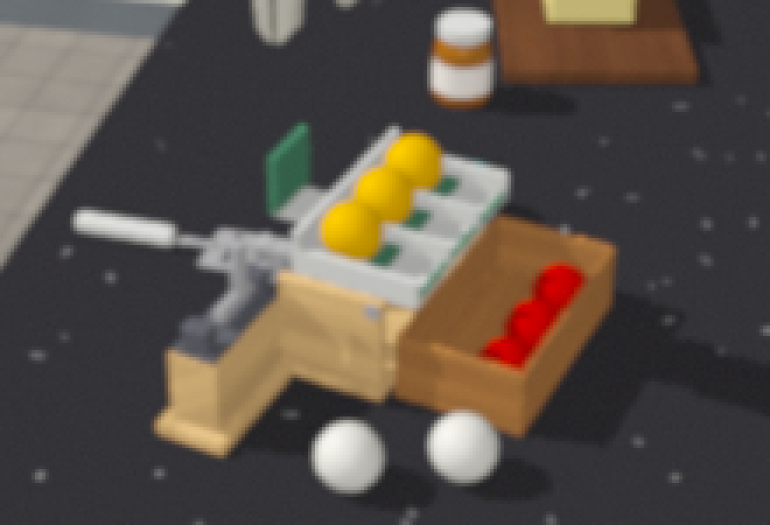

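The knob is at (277,91), where 40 mm of travel should put it, and the rod runs into the keeper at (275,147). The reds are in the tub, the yellows are in the tray, and the arm is clear.

Run:
```python
from bench import manip
print(manip.hand_in(), manip.current_clock())
```

```text
the job is handed in; nothing more can be done
the job is handed in; nothing more can be done
```

I finished the whole sequence and handed the job in at about 34 s on the robot's clock, inside the 48 s limit. The hand-in reports no verdict.

- **Tipping:** I gripped the green handle and tilted the tray slowly to about 0.53 rad (30°). All three red cheeses rolled into the tub and the yellow ones stayed behind the raised lip.
- **Lowering:** I brought the tray back to level while still holding it, then released it.
- **Bolt:** I pushed the knob with closed fingers until it hit a hard stop, after about 38 mm of travel. The force rose to 20 N at that point.
- **Last checks:** The wrist and side pictures show three reds in the tub, the rod in the keeper and the tray level. The side picture shows all three yellows in the back row. The knob is within 1 px of where full travel should put it. The gripper is clear, and the tub, jar and slicer show no visible shift. I did not re-check the cheese wheel, which was out of frame in these views.
- **Disagreement:** The wrist camera placed the tray about 3 mm further back than the top and side cameras did. I split the difference with a 2 mm shift, and both the grip and the bolt push worked with it.

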